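# Reset the ratchet syringe doser

## Robot

A 6-joint arm with a two-finger parallel gripper is mounted at the origin on the work surface. World frame = base frame: x ahead of the robot, y to its left, z up, the work surface at z = 0. Lengths are in mm, angles in rad, forces in N, time in s.
With the tool pointing down it reaches from about 275 to 1000 mm from the base axis. Payload 8.4 kg.
Tool frame: the origin (TCP) lies between the finger pads; the fingertips stand 22 mm ahead of it and the grasp point (between the pads) lies 3 mm ahead of it; z points along the fingers, y is the line along which they close (so a half turn about z gives the same grasp; the last joint's range is limited). The gripper opens to 85 mm and grips with 20 to 120 N. Pads are 22 mm wide; open, the fingers measure 114 mm over their backs; the gripper's body (76 mm by 85 mm) begins 54 mm behind the grasp point. The pads swing forward as they close: fully open they stand 13 mm farther back than shut.
Start: joints at [1.31, 0.353, 1.633, -0, 1.155, -0.002], TCP at [159.949, 604.189, 253.281] pointing down, gripper open.
Joint ranges: [-2.63, 2.63], [-0.92, 2.1], [0.06, 2.66], [-1.3, 4.44], [0, 2.69], [-3.02, 3.02]. Speed limits (rad/s): [2.22, 2.22, 2.79, 3.14, 3.14, 3.14].

## Interface

Orientations are given as [roll, pitch, yaw] about the fixed x, y, z axes, in that order (R = Rz(yaw) Ry(pitch) Rx(roll)).
In Python, from rig import r, grab_frame gives the robot as it stands.
- The arm moves only by the shell command python3 -m inch 'ROWS' [FORCE]. ROWS is JSON, a list of rows, each a list of 7 numbers: the turn, a rotation vector about the tool's x, y, z as a fraction of full scale, then the shift along the tool's x, y, z as a fraction of full scale, then the closure, from 0 (fully open) to 1 (shut). In form: [[rx, ry, rz, dx, dy, dz, fingers], ...]. A call has 1 to 8 rows; each row shifts and turns the commanded pose from where the row before left it, along the tool's axes as they then stand; what a row does not reach is not made up. Full scale, the value 1, is 2.5 cm for a shift and pi rad for a turn. A row lasts 1/12 s, in which the tool goes at most 41.7 mm and 7.16 degrees, less where a joint would pass 70% of its speed; a pose out of reach is approached as far as the arm can. A call with a number of a shift or a turn outside -1 to 1 is refused whole. A call with a gripper value outside its range is refused whole. The fingers move at their own pace and stop on an object; FORCE is the grip in N (left out, the last holds). Time passes only in rows, so rows that do not move let the fingers close. It gives the time, the measured TCP pose, the force, the opening and the grip force at its end, in the units of the state.
- r.sense(): the state, without advancing time (a new reading comes with each control period).
- grab_frame(name): name is "side" or "top" or "wrist"; returns a dict with "pixels" (384x512x3 uint8, red, green, blue), "z_map" (384x512 float32, mm along the optical axis (not along the pixel's ray), 0 where there is no reading), "vertical_fov" (degrees; the focal length in pixels is half the picture's height over the tangent of half this angle, whatever the lens; pixels are square), "cx", "cy" (the principal point, pixels), "cam_to_world" (4x4, takes a point from camera to world coordinates). Camera axes: x right, y down, z forward; pixel columns grow to the right and rows downward; lengths in mm; the calibration is good to about 2 mm. A picture is of the moment at which its call begins.
- r.sign_off(): hands the job in; it is judged then, once.
The state is a dict: "clock": time; "qpos": joint angles; "qvel": joint speeds; "joint_efforts": joint torques, N m; "eef_pos": TCP position; "tcp_rot": TCP orientation; "contact_force": force on the tool from outside, world axes, zero at the start; "wrist_torque": the same for the moment, N m; "opening": opening from 0.0 (shut) to 1.0 (fully open); "grasp_force": force on a finger pad.
Only numpy, scipy, OpenCV 4.12 (cv2) and the standard library are available. Lean on these libraries where they do the work, as an engineer would, in place of code of your own. Each camera call takes 0.05 s, during which the arm holds its last target. There are 200 camera calls.

## Task

The syringe doser on the bench has run forward and must be made ready for refilling. Flip the pawl over, clear of the toothed bar, so that it stays flipped by itself, then draw the pusher all the way back to its rear stop and let go.

Things in the scene. Friction and masses are not known exactly. Their poses are not given: they have to be found in the camera images.
- doser: Fixed metal plate, 150 (x) by 370 (y) by 14 mm, carrying a clear syringe (top 64 mm high); origin on the table under the plate. y axis = forward along the slide, towards the nozzle; z up. Rack and pawl on the +x side, away from the robot. The pawl's pin is at x 60, y -30, z 62 mm. The small ball-ended lever at the syringe's -x side is fixed and has no part in this.
- pawl (a joint): Angle (rad) of the steel pawl, rocking on a level pin (along x) over the toothed rack. 0 = nose down in the teeth; up to 0.15 resting on a tooth's slope: the rack clicks forward but locks within 12 mm going back. 1.6 = flipped over against its stop. Weighted: let go below about 0.7 it falls back, past about 0.9 it falls on to 1.6 and stays. 1 N at its thumb bar moves it.
- pawl_bar (a point): Centre of the pawl's black thumb bar, a level cylinder along x, 16 mm thick, 30 mm long, on a stem 55 mm from the pin. At angle 0 it leans 40 degrees forward: centre 104 mm above the table, 35 mm forward of the pin. Push it backward (-y) over the top (117 mm high) to 43 mm behind the pin, 96 mm high. Brackets below end 70 mm high. Its path is clear; the grip block passes 27 mm beside it.
- pusher (a joint): Position (m) of the pusher, the carriage that holds the plunger and the toothed rack. 0 = fully back against the rear stop, grows forward (doser's +y) to 0.105 at most. Starts between 0.055 and 0.095. With the pawl flipped it slides at about 3 N (plus drag when fast) and stays where it is left.
- pusher_grip (a point): Centre of the pusher's black grip block, upright on the carriage: 36 mm along x, 20 mm along the slide y, 46 mm high, centre 103 mm above the table (80 to 126), free above the rest of the doser. In the doser's frame it is at x 0, y = pusher - 75 mm. Its axes are those of the doser: y forward, z up.

How it is judged:
By the outcome, as a careful person would: the job done as asked, in the order asked, and still so for the second after the job is handed in, with the robot touching nothing.
It also fails if it takes over 42 s, if anything falls off the work surface, if the arm or the gripper's body presses on something with over 40 N, if the wrist force passes 120 N, or if a joint passes its speed limit or range.

## Working session

There is one attempt and no reset: what is moved stays moved. The work goes in short steps, Python scripts to look and compute and a shell command to move; the robot and the scene stay as the last step left them, time stands still between calls to the robot, and variables do not carry over. Pictures are saved under pics/ and viewed, at most 10 in all, crops included, and the job is handed in when it is done.

```bash
mkdir -p pics
cat > h.py <<'E'
import numpy as np, cv2
from rig import r, grab_frame
def cloud(f):
    z=f["z_map"];h,w=z.shape
    F=h/2/np.tan(np.radians(f["vertical_fov"])/2)
    v,u=np.mgrid[:h,:w]
    P=np.stack([(u-f["cx"])/F*z,(v-f["cy"])/F*z,z,np.ones_like(z)],-1)@np.array(f["cam_to_world"]).T
    P=P[...,:3]; P[z<=0]=np.nan
    return P
def save(f,n): cv2.imwrite(n,cv2.cvtColor(f["pixels"],cv2.COLOR_RGB2BGR))
E
python3 - <<'E'
from h import *
for n in("top","side"):
    f=grab_frame(n);save(f,f"pics/{n}0.png");np.savez(f"{n}0.npz",P=cloud(f),I=f["pixels"])
    print(n,np.array(f["cam_to_world"]).round(2).tolist())
im=np.vstack([cv2.imread("pics/top0.png"),cv2.imread("pics/side0.png")])
cv2.imwrite("pics/a.png",cv2.resize(im,None,fx=.78,fy=.78))
print(r.sense())
E
```

```text
top [[-0.0, -0.98, 0.17, 466.82], [-1.0, -0.0, -0.01, 22.56], [0.01, -0.17, -0.98, 730.73], [0.0, 0.0, 0.0, 1.0]]
side [[0.99, -0.07, 0.15, 492.96], [-0.16, -0.54, 0.83, -529.72], [0.02, -0.84, -0.54, 416.96], [0.0, 0.0, 0.0, 1.0]]
{'clock': 0.1, 'qpos': array([ 1.30959270e+00,  3.53576625e-01,  1.63402578e+00, -2.56090600e-05,
        1.15521293e+00, -2.37137937e-03]), 'qvel': array([-0.00254822, -0.00069056, -0.0017834 ,  0.0011647 , -0.00112616,
        0.00062051]), 'joint_efforts': array([-2.32120465e-04, -6.06356978e+01, -3.42823899e+01, -2.46821529e-06,
        3.79646124e-03, -1.68022933e-05]), 'eef_pos': array([159.8605757 , 603.81206523, 252.65269812]), 'tcp_rot': array([-3.14036992e+00,  2.05170863e-05,  2.88277077e+00]), 'contact_force': array([-0.07731741, -0.29215926,  0.17331857]), 'wrist_torque': array([0.02408162, 0.00869792, 0.00701014]), 'grasp_force': 0.0, 'opening': 1.0004577123780618}
```

View pics/top0.png

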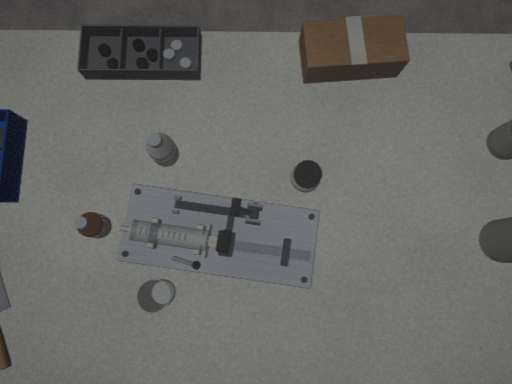

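View pics/side0.png

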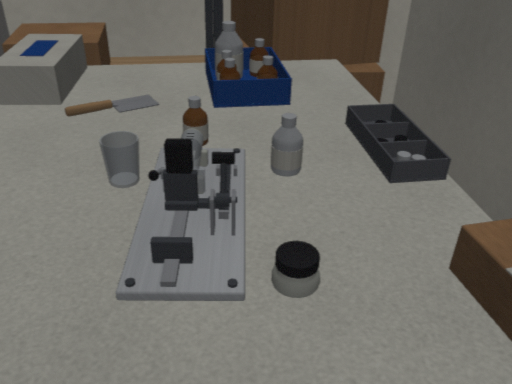

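The top view shows the plate at columns 120–320, rows 185–285 with the nozzle to the left (+y), the grip block near (225,243) and the pawl bracket near (252,213). The side view shows the grip block at (180,155) and the pawl bar near (222,201).

```bash
cat > m.py <<'E'
from h import *
def meas(P,I):
    u,v=np.meshgrid(np.arange(512),np.arange(384))
    roi=(u>105)&(u<335)&(v>170)&(v<300)
    Z=P[...,2]
    m=((Z>9)&(Z<19)&roi).astype(np.uint8)
    n,l,s,c=cv2.connectedComponentsWithStats(m)
    k=1+np.argmax(s[1:,4]); pts=P[l==k][:,:2].astype(np.float32)
    return pts,roi
if __name__=="__main__":
    d=np.load("top0.npz");P,I=d["P"],d["I"]
    pts,roi=meas(P,I); (c,sz,a)=cv2.minAreaRect(pts); print(c,sz,a,np.median(P[roi][:,2]))
    a=np.radians(a)
    # forward direction: long side, pointing +y world
    b=cv2.boxPoints((c,sz,np.degrees(a))); e=[b[1]-b[0],b[2]-b[1]]; f=max(e,key=np.linalg.norm); f=f/np.linalg.norm(f); f*=np.sign(f[1])
    x=np.array([f[1],-f[0]]); print("fwd",f,"yaw",np.arctan2(-f[0],f[1]))
    c=np.array(c); np.savez("dos.npz",c=c,f=f,x=x)
    L=lambda Q:np.c_[(Q[:,:2]-c)@x,(Q[:,:2]-c)@f,Q[:,2]]
    Q=L(P[roi]); 
    for lo,hi,xr in((118,135,(-40,40)),(85,117,(30,90)),(66,135,(-40,120))):
        s=Q[(Q[:,2]>lo)&(Q[:,2]<hi)&(Q[:,0]>xr[0])&(Q[:,0]<xr[1])&(abs(Q[:,1])<200)]
        print(lo,hi,len(s),np.percentile(s,[1,50,99],axis=0).round(1).tolist() if len(s) else 0)
    s=Q[(Q[:,2]>66)&(Q[:,0]>30)&(abs(Q[:,1])<200)]; print(s.round(0)[::max(1,len(s)//40)].tolist())
E
python3 m.py
```

```text
(511.6007995605469, 85.199462890625) (369.877197265625, 150.04998779296875) 81.81018829345703 nan
fwd [0.14245285 0.9898015 ] yaw -0.14293912
118 135 274 [[-32.3, -27.4, 120.0], [-15.5, -17.8, 125.0], [2.3, -7.7, 127.5]]
85 117 202 [[30.0, -47.0, 85.5], [44.5, -30.2, 112.6], [59.2, -20.5, 116.1]]
66 135 738 [[-36.2, -71.9, 67.0], [30.8, -27.0, 112.8], [60.5, -8.1, 127.1]]
[[58.0, -22.0, 112.0], [57.0, -24.0, 113.0], [55.0, -26.0, 114.0], [53.0, -24.0, 113.0], [52.0, -23.0, 111.0], [50.0, -21.0, 109.0], [53.0, -36.0, 107.0], [48.0, -21.0, 109.0], [51.0, -36.0, 106.0], [60.0, -61.0, 70.0], [47.0, -27.0, 114.0], [57.0, -52.0, 70.0], [59.0, -68.0, 69.0], [46.0, -30.0, 112.0], [57.0, -67.0, 70.0], [43.0, -27.0, 115.0], [53.0, -53.0, 68.0], [42.0, -29.0, 114.0], [47.0, -43.0, 90.0], [53.0, -64.0, 68.0], [41.0, -31.0, 113.0], [46.0, -45.0, 89.0], [51.0, -60.0, 68.0], [39.0, -30.0, 115.0], [44.0, -44.0, 91.0], [49.0, -60.0, 69.0], [37.0, -30.0, 111.0], [43.0, -47.0, 85.0], [47.0, -63.0, 71.0], [36.0, -32.0, 112.0], [43.0, -54.0, 77.0], [33.0, -24.0, 113.0], [41.0, -51.0, 77.0], [45.0, -67.0, 67.0], [33.0, -34.0, 111.0], [42.0, -65.0, 69.0], [39.0, -53.0, 68.0], [30.0, -27.0, 97.0], [38.0, -64.0, 72.0], [33.0, -47.0, 69.0], [32.0, -54.0, 71.0], [31.0, -60.0, 71.0], [30.0, -67.0, 69.0]]
```

```bash
cat > w.py <<'E'
from h import *
from scipy.spatial.transform import Rotation as R
d=np.load("dos.npz");c,f,x=d["c"],d["f"],d["x"]
O=c-15*x-30*f
def W(a,b,z): return np.r_[O+a*x+b*f,z]
def go(*ps):
    s=r.sense(); p=s["eef_pos"]; T=R.from_euler("xyz",s["tcp_rot"])
    D=R.from_matrix(np.c_[np.r_[-x,0],np.r_[f,0],[0,0,-1]])
    print("doser pos",((p[:2]-O)@x).round(1),((p[:2]-O)@f).round(1),p[2].round(1),"t",s["clock"],"rotvec/pi",((T.inv()*D).as_rotvec()/np.pi).round(4))
    for q in ps:
        print("tool rows(now axes)",(T.inv().apply(W(*q)-p)/25).round(2),"(doser-aligned axes)",(D.inv().apply(W(*q)-p)/25).round(2),W(*q).round())
E
python3 -c "
from w import *
go((62,52,182))"
```

```text
doser pos -407.0 493.2 252.7 t 0.1 rotvec/pi [-0.0004 -0.     -0.0369]
tool rows(now axes) [-20.68 -15.36   2.85] (doser-aligned axes) [-18.76 -17.65   2.83] [561. 100. 182.]
```

```bash
python3 -m inch '[[0,0,-0.0369,0,0,0,1],[0,0,0,-0.4,-0.35,0,1],[0,0,0,-0.7,-0.66,0,1],[0,0,0,-0.8,-0.75,0,1],[0,0,0,-0.8,-0.75,0,1],[0,0,0,-0.8,-0.75,0,1],[0,0,0,-0.8,-0.75,0,1],[0,0,0,-0.8,-0.75,0,1]]' 30
python3 -m inch '[[0,0,0,-0.8,-0.75,0,1],[0,0,0,-0.8,-0.75,0,1],[0,0,0,-0.8,-0.75,0,1],[0,0,0,-0.8,-0.75,0,1],[0,0,0,-0.8,-0.75,0,1],[0,0,0,-0.8,-0.75,0,1],[0,0,0,-0.8,-0.75,0,1],[0,0,0,-0.8,-0.75,0,1]]'
python3 -m inch '[[0,0,0,-0.8,-0.75,0,1],[0,0,0,-0.8,-0.75,0,1],[0,0,0,-0.8,-0.75,0,1],[0,0,0,-0.8,-0.75,0,1],[0,0,0,-0.8,-0.75,0,1],[0,0,0,-0.4,-0.4,0.2,1],[0,0,0,0,0,0.6,1],[0,0,0,0,0,0,1]]'
python3 -c "
from w import *
go((62,52,182),(62,52,112))"
```

```text
clock: 0.77
eef_pos: [270.0, 466.3, 253.0]
tcp_rot: [-3.141, 0.0, 2.996]
contact_force: [0.8, -0.0, -0.2]
opening: -0.0
grasp_force: 0.0
clock: 1.43
eef_pos: [406.7, 295.0, 253.1]
tcp_rot: [-3.141, -0.0, 2.996]
contact_force: [0.7, -0.4, 0.4]
opening: -0.0
grasp_force: 0.0
clock: 2.1
eef_pos: [499.3, 176.7, 231.1]
tcp_rot: [-3.14, -0.003, 2.995]
contact_force: [-1.4, -0.9, -0.3]
opening: 0.001
grasp_force: 0.0
doser pos -10.2 118.8 231.1 t 2.1 rotvec/pi [-0.0006 -0.001  -0.0013]
tool rows(now axes) [-2.91 -2.66  1.96] (doser-aligned axes) [-2.89 -2.67  1.96] [561. 100. 182.]
tool rows(now axes) [-2.91 -2.65  4.76] (doser-aligned axes) [-2.89 -2.67  4.76] [561. 100. 112.]
```

```bash
python3 -m inch '[[0,0,0,-0.6,-0.53,0,1],[0,0,0,-0.6,-0.53,0,1],[0,0,0,-0.6,-0.53,0,1],[0,0,0,-0.6,-0.53,0,1],[0,0,0,-0.49,-0.53,0,1],[0,0,0,0,0,0.8,1],[0,0,0,0,0,0.8,1],[0,0,0,0,0,0.3,1]]'
python3 -c "
from w import *
go((62,52,182),(62,52,112))
f=grab_frame('side');save(f,'pics/s1.png')"
```

```text
clock: 2.77
eef_pos: [560.8, 102.3, 183.8]
tcp_rot: [-3.141, -0.003, 2.997]
contact_force: [-1.3, 0.3, -0.2]
opening: -0.001
grasp_force: 0.0
doser pos 61.3 53.9 183.8 t 2.7667 rotvec/pi [-0.0003 -0.001  -0.0005]
tool rows(now axes) [-0.03 -0.08  0.07] (doser-aligned axes) [-0.03 -0.08  0.07] [561. 100. 182.]
tool rows(now axes) [-0.04 -0.07  2.87] (doser-aligned axes) [-0.03 -0.08  2.87] [561. 100. 112.]
```

View pics/s1.png

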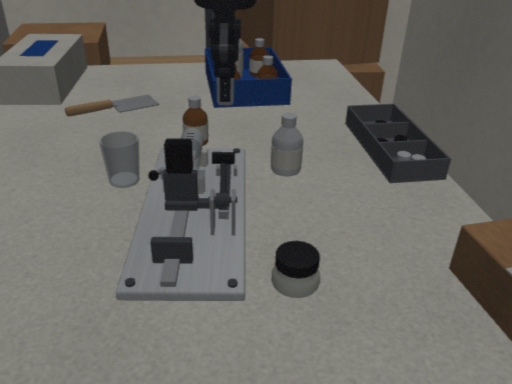

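The closed fingertips, at (226,100), are in line with the pawl bar (222,201), and nothing has moved. I'll descend and push back.

```bash
python3 -m inch '[[0,0,0,0,0,0.7,1],[0,0,0,0,0,0.7,1],[0,0,0,0,0,0.7,1],[0,0,0,0,0,0.7,1],[0,0,0,0,0,0.0,1],[0,0,0,0,-0.3,0,1],[0,0,0,0,-0.3,0,1],[0,0,0,0,-0.3,0,1]]'
python3 -m inch '[[0,0,0,0,-0.3,0,1],[0,0,0,0,-0.3,0,1],[0,0,0,0,-0.3,0,1],[0,0,0,0,-0.3,0,1],[0,0,0,0,-0.3,0,1],[0,0,0,0,-0.3,0,1],[0,0,0,0,0,0,1]]'
python3 -c "
from w import *
go((62,-45,112))"
```

```text
clock: 3.48
eef_pos: [559.9, 80.0, 117.3]
tcp_rot: [3.141, 0.002, 2.999]
contact_force: [0.7, -0.2, 0.4]
opening: 0.001
grasp_force: 0.0
clock: 4.07
eef_pos: [552.3, 34.5, 115.6]
tcp_rot: [-3.141, -0.001, 2.998]
contact_force: [-0.4, 0.9, -0.8]
opening: 0.001
grasp_force: 0.0
doser pos 62.5 -14.4 115.6 t 4.0667 rotvec/pi [-0.0002 -0.0002 -0.0002]
tool rows(now axes) [ 0.02 -1.22  0.15] (doser-aligned axes) [ 0.02 -1.22  0.15] [547.   4. 112.]
```

```bash
python3 -m inch '[[0,0,0,0,-0.3,0,1],[0,0,0,0,-0.3,0,1],[0,0,0,0,-0.3,0,1],[0,0,0,0,-0.3,0,1],[0,0,0,0,0,0,1],[0,0,0,0,0.4,0,1],[0,0,0,0,0,-0.8,1],[0,0,0,0,0,-0.8,1]]'
python3 -m inch '[[0,0,0,0,0,-0.8,1],[0,0,0,0,0,-0.8,0],[0,0,0,0.7,0.5,0,0],[0,0,0,0.7,0.5,0,0],[0,0,0,0.7,0.4,0,0],[0,0,0,0.4,0,0,0],[0,0,0,0,0,0,0]]'
python3 - <<'E'
from w import *
f=grab_frame('side');save(f,'pics/s2.png')
f=grab_frame('wrist');P=cloud(f);save(f,'pics/w2.png')
Q=np.dstack([(P[...,:2]-O)@x,(P[...,:2]-O)@f_ if 0 else (P[...,:2]-O)@np.load('dos.npz')['f'],P[...,2]]).reshape(-1,3)
s=Q[(Q[:,2]>119)&(Q[:,2]<132)&(abs(Q[:,0])<35)&(abs(Q[:,1]-12)<60)]
print(len(s),np.percentile(s,[1,50,99],axis=0).round(1))
go((0,12,182),(0,12,105))
E
```

```text
clock: 4.73
eef_pos: [549.1, 17.2, 155.2]
tcp_rot: [-3.141, -0.003, 2.999]
contact_force: [0.2, 0.2, 0.0]
opening: 0.001
grasp_force: 0.0
clock: 5.32
eef_pos: [491.2, 60.7, 195.7]
tcp_rot: [-3.141, -0.001, 3.001]
contact_force: [-0.3, -0.2, -0.5]
opening: 0.848
grasp_force: 0.0
1524 [[-18.2   1.  120.2]
 [ -2.6  10.7 125.4]
 [ 16.2  20.6 127.1]]
doser pos 0.8 2.4 196.0 t 5.4167 rotvec/pi [0.     0.0003 0.0003]
tool rows(now axes) [0.03 0.38 0.56] (doser-aligned axes) [0.03 0.38 0.56] [494.  70. 182.]
tool rows(now axes) [0.03 0.38 3.64] (doser-aligned axes) [0.03 0.38 3.64] [494.  70. 105.]
```

```bash
python3 -c "
import cv2,numpy as np
a=cv2.imread('pics/s2.png')[80:320,100:340];b=cv2.imread('pics/w2.png')
cv2.imwrite('pics/c2.png',np.hstack([cv2.resize(a,(384,384)),cv2.resize(b,(400,300),interpolation=cv2.INTER_AREA) if 0 else b[:,56:456]]))"
```

```text
(no output)
```

View pics/c2.png

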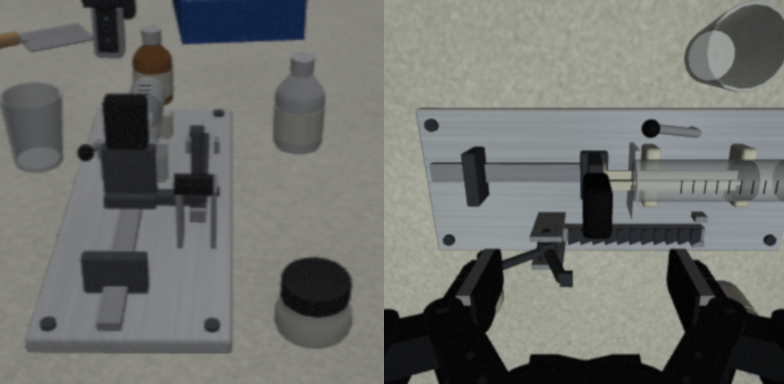

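The side crop shows the bar at about (193,185), nearly where it was. The wrist view shows the pawl parts at (500–570, 240–285). I can't tell from these whether it has flipped, so I'll measure it.

```bash
cat > pw.py <<'E'
from w import *
import sys
for n in sys.argv[1:]:
    g=grab_frame(n);P=cloud(g)
    Q=np.dstack([(P[...,:2]-O)@x,(P[...,:2]-O)@f,P[...,2]])
    m=(Q[...,2]>73)&(Q[...,2]<132)&(Q[...,0]>35)&(Q[...,0]<85)&(Q[...,1]>-110)&(Q[...,1]<50)
    s=Q[m]; print(n,len(s))
    for y0 in range(-110,50,8):
        t=s[(s[:,1]>=y0)&(s[:,1]<y0+8)]
        if len(t)>3: print(y0,len(t),"x",t[:,0].min().round(),t[:,0].max().round(),"z",t[:,2].min().round(),t[:,2].max().round())
E
python3 pw.py side wrist top
```

```text
side 564
-86 261 x 45.0 74.0 z 90.0 105.0
-78 70 x 45.0 74.0 z 102.0 105.0
-38 10 x 56.0 64.0 z 78.0 81.0
-30 123 x 56.0 64.0 z 77.0 110.0
-22 73 x 55.0 65.0 z 97.0 111.0
-14 25 x 54.0 65.0 z 109.0 111.0
wrist 1140
-86 13 x 44.0 45.0 z 90.0 94.0
-78 43 x 44.0 46.0 z 88.0 98.0
-70 272 x 44.0 75.0 z 83.0 102.0
-62 114 x 55.0 63.0 z 79.0 92.0
-54 106 x 55.0 63.0 z 74.0 86.0
-46 59 x 55.0 63.0 z 73.0 79.0
-38 15 x 55.0 60.0 z 73.0 80.0
-30 147 x 54.0 61.0 z 73.0 102.0
-22 216 x 53.0 66.0 z 80.0 111.0
-14 155 x 52.0 66.0 z 100.0 111.0
top 0
```

The pawl is flipped: the bar is at about y −76, z 96 (expected −73, 96), and the nose is up. Next I'll grip the block.

```bash
python3 -m inch '[[0,0,0,0.07,0.34,0,0],[0,0,0,0,0,0.5,0],[0,0,0,0,0,0.6,0],[0,0,0,0,0,0.6,0],[0,0,0,0,0,0.6,0],[0,0,0,0,0,0.6,0],[0,0,0,0,0,0.6,0],[0,0,0,0,0,0,0]]' 40
python3 -m inch '[[0,0,0,0,0,0,0.6],[0,0,0,0,0,0,0.7],[0,0,0,0,0,0,1],[0,0,0,0,0,0,1],[0,0,0,0,0,0,1],[0,0,0,0,0,0,1]]' 40
python3 -c "
from w import *
go((0,-75,105))"
```

```text
clock: 6.23
eef_pos: [491.3, 68.4, 105.8]
tcp_rot: [-3.141, -0.004, 2.998]
contact_force: [-0.7, 0.2, 0.4]
opening: 0.999
grasp_force: 0.0
clock: 6.73
eef_pos: [493.0, 68.5, 109.0]
tcp_rot: [3.141, 0.001, 2.999]
contact_force: [-0.7, 0.7, 3.7]
opening: 0.229
grasp_force: 42.7
doser pos -1.1 10.8 109.0 t 6.7333 rotvec/pi [ 0.0001  0.0003 -0.    ]
tool rows(now axes) [-0.04 -3.43  0.16] (doser-aligned axes) [-0.04 -3.43  0.16] [482. -17. 105.]
```

```bash
python3 -m inch '[[0,0,0,0,-0.1,0,1],[0,0,0,0,-0.25,0,1],[0,0,0,0,-0.3,0,1],[0,0,0,0,-0.3,0,1],[0,0,0,0,-0.3,0,1],[0,0,0,0,-0.3,0,1],[0,0,0,0,-0.3,0,1],[0,0,0,0,-0.3,0,1]]'
python3 -m inch '[[0,0,0,0,-0.3,0,1],[0,0,0,0,-0.3,0,1],[0,0,0,0,-0.25,0,1],[0,0,0,0,-0.15,0,1],[0,0,0,0,-0.1,0,1],[0,0,0,0,-0.1,0,1],[0,0,0,0,0,0,1]]'
python3 -c "
from w import *
go((0,-75,105))"
```

```text
clock: 7.4
eef_pos: [485.3, 15.1, 109.0]
tcp_rot: [3.141, 0.001, 2.999]
contact_force: [-0.4, 3.2, 7.2]
opening: 0.23
grasp_force: 43.0
clock: 7.98
eef_pos: [481.0, -14.9, 109.0]
tcp_rot: [3.142, 0.001, 2.999]
contact_force: [-0.7, -1.3, 7.0]
opening: 0.23
grasp_force: 43.1
doser pos -1.0 -73.5 109.0 t 7.9833 rotvec/pi [ 0.      0.0004 -0.    ]
tool rows(now axes) [-0.04 -0.06  0.16] (doser-aligned axes) [-0.04 -0.06  0.16] [482. -17. 105.]
```

Near the stop. I'll creep on in small increments until force and position show contact.

```bash
for i in 1 2 3; do python3 -m inch '[[0,0,0,0,-0.05,0,1],[0,0,0,0,-0.05,0,1],[0,0,0,0,0,0,1]]' | sed -n '2p;4p'; done
```

```text
eef_pos: [480.7, -17.1, 109.0]
contact_force: [-1.3, 0.0, 7.9]
eef_pos: [480.6, -18.3, 108.9]
contact_force: [-0.2, 12.4, 5.1]
eef_pos: [480.5, -18.6, 108.9]
contact_force: [2.7, 30.9, 4.9]
```

The pusher has hit the rear stop: the force is rising and the travel has ended. I'll ease off, release and rise.

```bash
python3 -m inch '[[0,0,0,0,0.05,0,1],[0,0,0,0,0.04,0,1],[0,0,0,0,0,0,1],[0,0,0,0,0,0,0],[0,0,0,0,0,0,0],[0,0,0,0,0,0,0],[0,0,0,0,0,0,0],[0,0,0,0,0,0,0]]'
python3 -m inch '[[0,0,0,0,0,-0.4,0],[0,0,0,0,0,-0.7,0],[0,0,0,0,0,-0.8,0],[0,0,0,0,0,-0.8,0],[0,0,0,0,0,-0.8,0],[0,0,0,0,0,-0.8,0],[0,0,0,0,0,-0.5,0],[0,0,0,0,0,0,0]]'
python3 - <<'E'
from w import *
g=grab_frame('side');save(g,'pics/s3.png')
P=cloud(grab_frame('wrist'));Q=np.dstack([(P[...,:2]-O)@x,(P[...,:2]-O)@f,P[...,2]]).reshape(-1,3)
s=Q[(Q[:,2]>122)&(Q[:,2]<130)&(abs(Q[:,0])<35)&(abs(Q[:,1]+75)<60)]
print(len(s),np.percentile(s,[1,50,99],axis=0).round(1))
E
python3 pw.py side
```

```text
clock: 9.4
eef_pos: [479.8, -19.9, 108.2]
tcp_rot: [-3.141, -0.0, 2.999]
contact_force: [0.4, 0.6, -0.5]
opening: 0.918
grasp_force: 0.0
clock: 10.07
eef_pos: [481.4, -19.9, 231.6]
tcp_rot: [3.141, 0.005, 2.999]
contact_force: [1.3, -1.0, -0.0]
opening: 0.997
grasp_force: 0.0
1088 [[-17.8 -86.4 122.4]
 [ -1.8 -76.4 125.5]
 [ 15.8 -67.2 127.2]]
side 565
-86 265 x 45.0 74.0 z 89.0 105.0
-78 67 x 45.0 74.0 z 102.0 105.0
-38 9 x 56.0 63.0 z 78.0 87.0
-30 123 x 56.0 64.0 z 77.0 108.0
-22 72 x 55.0 65.0 z 95.0 111.0
-14 26 x 54.0 65.0 z 109.0 111.0
```

View pics/s3.png

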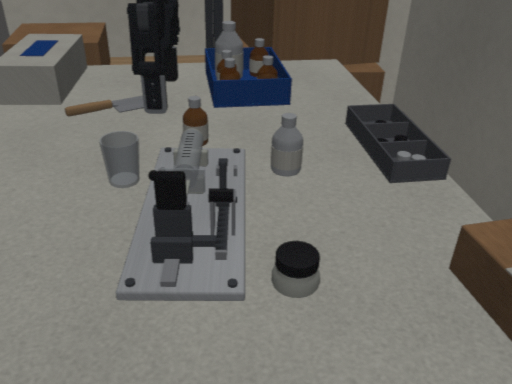

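The grip block (171,190) now sits against the rear stop (172,250). The pawl is still flipped with its bar at (222,195), and the gripper is clear.

```bash
python3 -c "
from rig import r
print(r.sign_off())"
```

```text
the job is handed in; nothing more can be done
None
```

The pawl is flipped over and staying there by itself, the pusher is drawn back against its rear stop and released, and the job was handed in at about 10 s of the 42 s allowed, with the gripper clear of everything.

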